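# Pack a jig's slot with spacer plates until snug

### The arm

A 6-joint arm with a two-finger parallel gripper is mounted at the origin on the work surface. World frame = base frame: x ahead of the robot, y to its left, z up, the work surface at z = 0. Lengths are in m, angles in rad, forces in N, time in s.
With the tool pointing down it reaches from about 0.375 to 0.9 m from the base axis. Payload 3.1 kg.
Tool frame: the origin (TCP) lies on the centre line of the jaws, within the pads' length; the fingertips stand 25 mm ahead of it and the grasp point (between the pads) lies 6 mm ahead of it (manip.tips_ahead is the distance from the TCP to the fingertips, in m); z points along the fingers, y is the direction in which the jaws open and shut (so a half turn about z gives the same grasp; the last joint's range is limited). The gripper opens to 85 mm and grips with 20 to 120 N. Pads are 22 mm wide; open, the fingers measure 114 mm over their backs; the gripper's body (76 mm by 85 mm) begins 54 mm behind the grasp point. The pads swing forward as they close: fully open they stand 13 mm farther back than shut.
Start: joints at [-1.44, 0.527, 1.433, -0, 1.181, -0.178], TCP at [0.191, -0.595, 0.256] pointing down, gripper open.
Joint ranges: [-3.08, 3.08], [-0.75, 2.2], [0.22, 2.44], [-1.43, 4.57], [0, 2.65], [-2.85, 2.85]. Speed limits (rad/s): [2.79, 2.79, 3.14, 3.14, 3.14, 3.14].

### API

Orientations are given as a unit quaternion [x, y, z, w].
In Python, from station import manip gives the robot as it stands.
- The arm moves only by the tool play_rows, never from a script. Its argument "steps" is a list that holds one entry, the list of rows, each a list of 6 numbers: the shift along the tool's x, y, z in m, then the turn, a rotation vector about the tool's x, y, z in degrees. In form: [[[x, y, z, rx, ry, rz], ...]]. A call has 1 to 10 rows; each row shifts and turns the commanded pose from where the row before left it, along the tool's axes as they then stand; what a row does not reach is not made up. A row lasts 1/8 s, in which the tool goes at most 62.5 mm and 10.7 degrees, less where a joint would pass 70% of its speed; a pose out of reach is approached as far as the arm can. A call is refused whole if a number of a shift passes 0.0625 or a number of a turn 10.7, either way. A call with a gripper value outside its range is refused whole. "fingers" is the opening, from 0 (shut) to 1 (fully open), set as the call begins (left out, the last holds). The fingers move at their own pace and stop on an object; "squeeze" is the grip in N (left out, the last holds). Time passes only in rows, so rows that do not move let the fingers close. It gives the time, the measured TCP pose, the force and the opening at its end, in the units of the state.
- manip.sense(): the state, without advancing time (a new reading comes with each control period).
- manip.snapshot(name): name is "scene" or "side" or "wrist"; returns a dict with "img" (480x640x3 uint8, red, green, blue), "K" (3x3 intrinsics, pixels), "world_from_camera" (4x4, takes a point from camera to world coordinates). Camera axes: x right, y down, z forward; pixel columns grow to the right and rows downward; lengths in m; the calibration is good to about 2 mm. A picture is of the moment at which its call begins. There is no depth.
- manip.sign_off(): hands the job in, once; it reports no verdict.
Trained networks look in a picture, given as the dict that the camera call returned (one of the last four; its "shot" number tells which), for a name from the list of things; names that differ only in an ending like _2 or _b are one class to them, and where a whole thing is asked for, a point or a joint stands for the part that bears it (a point fixed in the world has none). Each returns a list of dicts, best first, with "score" (0 to 1); they miss things now and then, are a little off and sometimes report something else, mostly with a low value. They report only what shows in the picture. A call takes as long as a camera call. They do not tell look-alikes from the thing itself.
- manip.regions_of(label, picture): "pixels" (480x640 bool, what is visible of it) and "rect" ([left, top, right, bottom] in pixels, round what is visible of it).
- manip.pinpoint(label, picture): "point" ([column, row] in pixels: a listed point, or the origin of a listed thing).
The state is a dict: "t": time; "q": joint angles; "qd": joint speeds; "tau": joint torques, N m; "tcp_pos": TCP position; "tool_rot": TCP orientation; "force": force on the tool from outside, world axes, zero at the start; "ft_torque": the same for the moment, N m; "finger_gap": opening from 0.0 (shut) to 1.0 (fully open).
Only numpy, scipy, OpenCV 4.12 (cv2) and the standard library are available. Lean on these libraries where they do the work, as an engineer would, in place of code of your own. Each camera call takes 0.05 s, during which the arm holds its last target.

### The job

Pack the covered slot of the board jig: push the spacer plates from the deck straight in, one at a time, beginning with the one beside the fence and going on in order, each fully home against the back, until the pack feels snug (the last plate drags clearly against the sprung pad hidden inside). Then stop: leave the plates that are not needed lying on the deck outside the slot, and do not disturb the other things on the bench.

Things in the scene. Friction and masses are not known exactly. Their poses are not given: they have to be found in the camera images.
- jig: Fixed metal jig on the bench. Origin on the bench surface; in its own axes (mm): base plate 8 thick, x -105..105, y -151..113. The half y<0 is the open deck where the plates lie; the half y>0 is a covered slot, cover top at z 28, with a small circuit board on it up to z 42. Plates go in along +y.
- jig_mouth (a point): Middle of the slot's only opening (jig x 0, y 0), 192 wide, 15 high. Out of sight inside, a stop block sits in the path of plate 3, 4 or 5 (differs each time), its front 40 mm inside the mouth: a plate run against it stops dead. Its side towards the fence has a sprung pad that squeezes the last plate before it (7 N preload, 9 N in place; sloped lead-in 40 to 62 mm inside).
- jig_back (a point): Middle of the slot's back wall (jig x 0, y 102). A plate home against it has its centre at jig y 47 and stands 8 mm out of the mouth. Until the pad is reached plates slide freely (under 2 N); the plate that makes the pack snug drags clearly more (6 to 15 N) from 62 mm inside the mouth to the end, but goes home. Two, three or four plates make it snug.
- jig_fence (a point): Middle of the inner face of the straight fence along the deck (jig x -95, y -75), 6 mm high beside the deck, running on as the slot's side wall. The pack builds up from it towards jig +x.
- plate_1_c (a point): loose aluminium spacer plate, 36 wide (its x) x 110 long (its y) x 12 mm thick with 5 mm rounded corners, about 0.13 kg, lying flat on the jig's deck, long side along the jig's y. The point is its centre (half-way up, 14 mm above the jig's underside). The first one, beside the fence (centre near jig x=-76).
- plate_2_c (a point): loose aluminium spacer plate, 36 wide (its x) x 110 long (its y) x 12 mm thick with 5 mm rounded corners, about 0.13 kg, lying flat on the jig's deck, long side along the jig's y. The point is its centre (half-way up, 14 mm above the jig's underside). The second from the fence, about 37.5 mm from the first, with about 1.5 mm between neighbours.
- plate_3_c (a point): loose aluminium spacer plate, 36 wide (its x) x 110 long (its y) x 12 mm thick with 5 mm rounded corners, about 0.13 kg, lying flat on the jig's deck, long side along the jig's y. The point is its centre (half-way up, 14 mm above the jig's underside). The third from the fence, about 75.0 mm from the first, with about 1.5 mm between neighbours.
- plate_4_c (a point): loose aluminium spacer plate, 36 wide (its x) x 110 long (its y) x 12 mm thick with 5 mm rounded corners, about 0.13 kg, lying flat on the jig's deck, long side along the jig's y. The point is its centre (half-way up, 14 mm above the jig's underside). The fourth from the fence, about 112.5 mm from the first, with about 1.5 mm between neighbours.
- plate_5_c (a point): loose aluminium spacer plate, 36 wide (its x) x 110 long (its y) x 12 mm thick with 5 mm rounded corners, about 0.13 kg, lying flat on the jig's deck, long side along the jig's y. The point is its centre (half-way up, 14 mm above the jig's underside). The fifth from the fence, about 150.0 mm from the first, with about 1.5 mm between neighbours.
- driver_grip (a point): screwdriver lying on the bench, 170 mm long: bystander. The point is on its handle.
- spool: grey reel, 60 mm across, 40 tall, standing on its flange: bystander. Origin at the centre of its underside.
- flux: capped bottle, 44 mm across, 100 tall: bystander. Origin at the centre of its underside.
- plate_1: the first plate as a body; origin at the centre of its underside, axes as given for its centre point.
Mind the look-alikes: they are no part of the job. What is shaped like the plate_1 but orange is not meant.

How it is judged:
By the outcome, as a careful person would: the job done as asked, in the order asked, and still so for the second after the job is handed in, with the robot touching nothing.
It also fails if it takes over 72 s, if anything falls off the work surface, if the arm or the gripper's body presses on something with over 40 N, if the wrist force passes 120 N, or if a joint passes its speed limit or range.

## Working session

There is one attempt and no reset: what is moved stays moved. The work goes in short steps, Python scripts to look and compute and a tool call to move; the robot and the scene stay as the last step left them, time stands still between calls to the robot, and variables do not carry over. Pictures are saved under pics/ and viewed, and the job is handed in when it is done.

Besides the shell and the picture viewer there is one more tool, called after "Emit:" as name(argument=value, ...) on one line, values as JSON. play_rows: Moves the arm, as the interface text tells. Its arguments: {"type":"object","properties":{"steps":{"type":"array"},"fingers":{"type":"number"},"squeeze":{"type":"number"}},"required":["steps"]}

```bash
ls; mkdir -p pics
python3 - <<'E'
from station import manip
import cv2,json
s=manip.sense();print(s)
for n in ["scene","side","wrist"]:
    p=manip.snapshot(n);cv2.imwrite(f"pics/{n}0.png",p["img"][:,:,::-1]);print(n,p["K"].tolist(),p["world_from_camera"].tolist())
    for l in ["jig","plate_1","jig_mouth","jig_back","jig_fence","plate_1_c","driver_grip","spool","flux"]:
        print(l,[(round(d["score"],2),[round(float(v)) for v in d["point"]]) for d in manip.pinpoint(l,p)])
E
```

```text
pics
{'t': 0.0, 'q': array([-1.43950192e+00,  5.28442682e-01,  1.43390766e+00,  1.34574288e-05,
        1.18135774e+00, -1.78507665e-01]), 'qd': array([-0.00126143, -0.00053228,  0.00095139,  0.00094747,  0.00069501,
        0.0006853 ]), 'tau': array([ 1.47212817e-03, -4.42347550e+01, -1.78026885e+01, -1.72851992e-04,
        8.22068949e-03, -1.29334879e-06]), 'tcp_pos': array([ 0.19048373, -0.59457972,  0.25534626]), 'tool_rot': array([ 9.88026646e-01,  1.54279705e-01,  3.11871767e-05, -1.05727198e-03]), 'force': array([0.55577537, 0.98157853, 0.23514488]), 'ft_torque': array([ 0.02132408, -0.0401187 , -0.04278124]), 'finger_gap': 1.0045605254535341}
scene [[488.7705056401678, 0.0, 307.09374712765316], [0.0, 488.7705056401678, 245.6586296473216], [0.0, 0.0, 1.0]] [[0.4218866451726137, 0.6767102135913269, -0.6033862323969431, 1.2285452963713333], [0.9064796353402158, -0.3276790894733308, 0.26631012942694837, -0.31797748368910195], [-0.01750226666652969, -0.6593100189919076, -0.751667459398386, 0.854923986868661], [0.0, 0.0, 0.0, 1.0]]
jig [(0.72, [307, 248]), (0.6, [303, 251])]
plat
[... 871 characters left out ...]
plate_1_c [(0.94, [355, 219]), (0.65, [284, 341]), (0.57, [274, 152])]
driver_grip [(0.67, [356, 222]), (0.61, [342, 414])]
spool [(0.69, [205, 390]), (0.25, [302, 217])]
flux [(0.97, [334, 155])]
wrist [[333.27371773813104, 0.0, 322.67735345229846], [0.0, 333.27371773813104, 243.55742399816063], [0.0, 0.0, 1.0]] [[0.30502616450901915, -0.9190166086350298, -0.24973488346220973, 0.2532546960550445], [-0.9523439664810346, -0.29437708994586614, -0.07989429530430782, -0.5756896575953279], [-9.204393172474517e-05, 0.26220335994790395, -0.9650126369949478, 0.3735170646928896], [0.0, 0.0, 0.0, 1.0]]
jig []
plate_1 []
jig_mouth []
jig_back []
jig_fence []
plate_1_c []
driver_grip []
spool []
flux []
```

View pics/scene0.png

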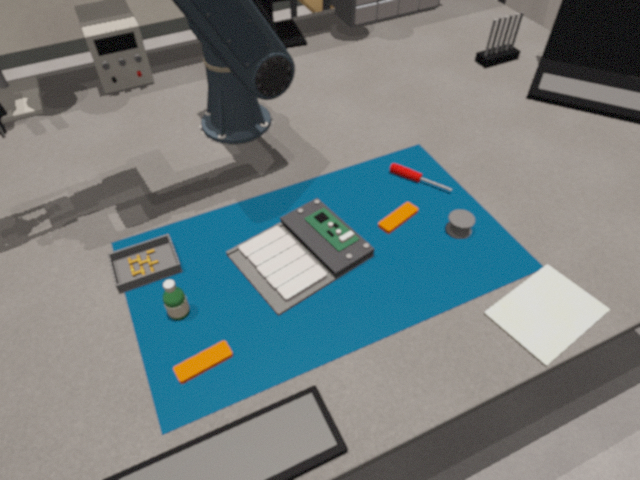

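View pics/side0.png

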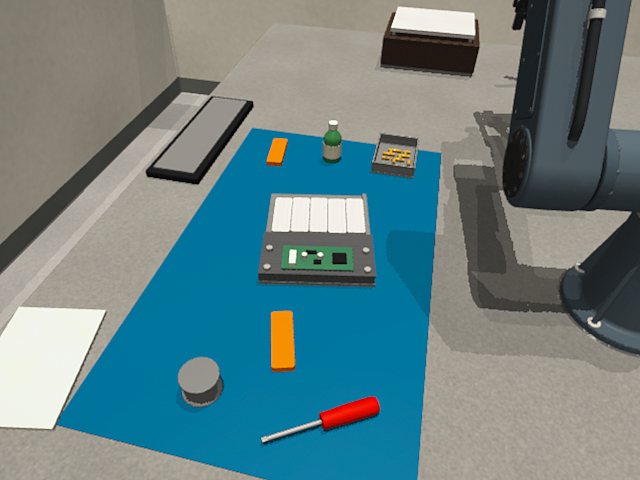

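The five white plates lie on the deck; plate 1 is at scene (262,240) and side (355,219). The orange look-alikes are at scene (396,214) and (204,362). I'll crop closer to check the choice and fit the jig.

Run:
```python
import cv2
a=cv2.imread("pics/scene0.png")[190:315,215:380];cv2.imwrite("pics/sc.png",cv2.resize(a,None,fx=4.5,fy=4.5,interpolation=cv2.INTER_CUBIC))
a=cv2.imread("pics/side0.png")[185:295,250:385];cv2.imwrite("pics/sd.png",cv2.resize(a,None,fx=5,fy=5,interpolation=cv2.INTER_CUBIC))
```

```text
(no output)
```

View pics/sc.png

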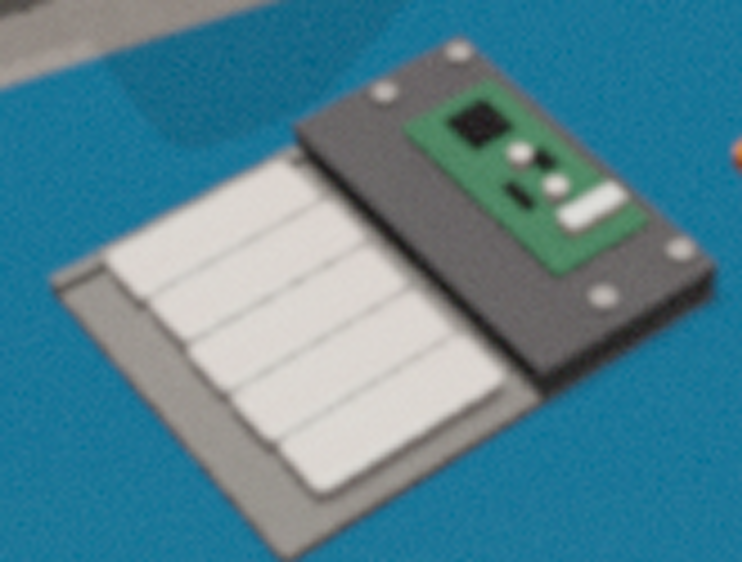

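View pics/sd.png

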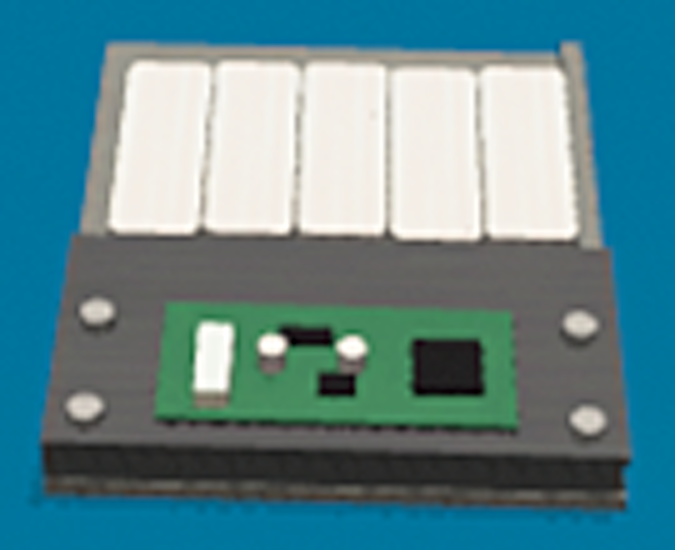

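```bash
cat > h.py <<'E'
import numpy as np
from scipy.optimize import least_squares
def proj(p,K,T):
    c=(np.linalg.inv(T)@np.append(p,1))[:3];u=np.array(K)@c;return u[:2]/u[2]
def ray(px,K,T,z):
    d=T[:3,:3]@np.linalg.inv(K)@np.array([px[0],px[1],1.]);o=T[:3,3];return o+d*(z-o[2])/d[2]
E
cat > fit.py <<'E'
from h import *
from station import manip
S=manip.snapshot("scene");D=manip.snapshot("side")
def up(x,y,s,ox,oy): return ((x+.5)/s-.5+ox,(y+.5)/s-.5+oy)
sc=[((290,560),(105,-151,8)),((295,128),(-105,0,28)),((460,40),(-105,113,28)),((715,265),(105,113,28)),((545,372),(105,0,28))]
sd=[((108,45),(105,-151,8)),((75,237),(105,0,28)),((610,250),(-105,0,28)),((45,443),(105,113,28)),((630,460),(-105,113,28))]
obs=[(S,up(*p,4.5,215,190),np.array(j)/1000) for p,j in sc]+[(D,up(*p,5,250,185),np.array(j)/1000) for p,j in sd]
def w(v,j):
    c,s=np.cos(v[2]),np.sin(v[2]);return np.array([v[0]+c*j[0]-s*j[1],v[1]+s*j[0]+c*j[1],j[2]])
f=lambda v:np.concatenate([proj(w(v,j),P["K"],P["world_from_camera"])-p for P,p,j in obs])
r=least_squares(f,[.5,-.05,0]);print(r.x,np.round(r.fun.reshape(-1,2),1).tolist())
v=r.x
print("tcp start jig")
# plate corners (top z 20) approx, raw
c,s=np.cos(v[2]),np.sin(v[2])
def tojig(p): d=p[:2]-v[:2];return np.round([ (c*d[0]+s*d[1])*1e3,(-s*d[0]+c*d[1])*1e3],1).tolist()
for p in [(105,258),(148,300),(190,345),(232,395),(278,445),(322,495),(505,378)]: print("S",tojig(ray(up(*p,4.5,215,190),S["K"],S["world_from_camera"],.020)))
for p in [(570,63),(480,65),(475,66),(390,66),(385,62),(305,62),(300,62),(217,62),(212,60),(125,60),(205,233),(295,236),(390,240),(480,242),(580,240)]: print("D",tojig(ray(up(*p,5,250,185),D["K"],D["world_from_camera"],.020)))
for P in (S,D):
    print(tojig(ray(manip.pinpoint("plate_1_c",P)[0]["point"],P["K"],P["world_from_camera"],.014)))
for n,h in [("flux",0),("spool",0),("driver_grip",.01)]:
  for P in (S,D):
    print(n,np.round(ray(manip.pinpoint(n,P)[0]["point"],P["K"],P["world_from_camera"],h),3))
print(manip.sense()["t"])
E
python3 fit.py
```

```text
[ 0.55628018 -0.02502175  0.2126514 ] [[-1.2, -0.6], [-1.3, -1.0], [-0.4, -1.6], [0.6, -1.0], [-0.8, -0.3], [-0.8, 0.0], [-1.2, -0.2], [-0.5, -0.2], [-1.2, 0.5], [0.0, 0.0]]
tcp start jig
S [-91.2, -123.9]
S [-54.3, -121.7]
S [-17.4, -121.0]
S [20.8, -122.0]
S [58.6, -121.5]
S [94.5, -121.7]
S [93.0, -12.6]
D [-98.8, -129.9]
D [-59.9, -127.0]
D [-57.7, -126.2]
D [-21.1, -124.8]
D [-18.9, -127.6]
D [15.6, -126.3]
D [17.7, -126.2]
D [53.5, -124.8]
D [55.7, -126.2]
D [93.1, -124.7]
D [52.7, -12.9]
D [17.0, -12.4]
D [-20.6, -11.3]
D [-56.2, -11.4]
D [-95.9, -14.0]
[-75.5, -81.2]
[53.1, 242.9]
flux [ 0.557 -0.084  0.   ]
flux [ 0.594 -0.343  0.   ]
spool [0.655 0.33  0.   ]
spool [0.645 0.334 0.   ]
driver_grip [0.441 0.328 0.01 ]
driver_grip [0.443 0.321 0.01 ]
2.0
```

```bash
cat >> h.py <<'E'
V=np.array([0.55628018,-0.02502175,0.2126514])
c_,s_=np.cos(V[2]),np.sin(V[2])
def jig(p): d=np.array(p[:2])-V[:2];return np.array([c_*d[0]+s_*d[1],-s_*d[0]+c_*d[1]])*1e3
def st(m):
    s=m.sense();f=s["force"]
    from scipy.spatial.transform import Rotation as R
    T=R.from_quat(s["tool_rot"]).as_matrix()
    print("t",round(s["t"],2),"jig",np.round(jig(s["tcp_pos"]),1),"z",round(s["tcp_pos"][2]*1e3,1),"fj",np.round([c_*f[0]+s_*f[1],-s_*f[0]+c_*f[1],f[2]],1),"gap",round(s["finger_gap"],2),"xang",np.round(np.degrees(np.arctan2(T[1,0],T[0,0])-V[2]),2),"tilt",np.round(T[:,2],3))
E
python3 -c "
from h import *
from station import manip
print(manip.tips_ahead,np.round(jig([0.594,-0.343])));st(manip)"
```

```text
0.025 [ -30. -319.]
t 2.0 jig [-477.8 -480.2] z 256.3 fj [-0.2  0.3  0.4] gap 1.0 xang 5.57 tilt [-0. -0. -1.]
```

Emit:
play_rows(steps=[[[0,0,0,0,0,5.57],[0.044,-0.036,0.008,0,0,0],[0.044,-0.036,0.008,0,0,0],[0.044,-0.036,0.008,0,0,0],[0.044,-0.036,0.008,0,0,0],[0.044,-0.036,0.008,0,0,0],[0.044,-0.036,0.008,0,0,0],[0.044,-0.036,0.008,0,0,0],[0.044,-0.036,0.008,0,0,0],[0.044,-0.036,0.008,0,0,0]]], fingers=0, squeeze=40)

```text
t: 3.25
tcp_pos: [0.5106, -0.1936, 0.1843]
tool_rot: [0.994, 0.106, 0.0, 0.0]
force: [0.8, -1.1, 0.6]
finger_gap: 0.002
```

Run:
```python
from h import *
from station import manip
import cv2
st(manip)
for n in ["wrist","side"]:
    p=manip.snapshot(n);cv2.imwrite(f"pics/{n}1.png",p["img"][:,:,::-1])
    np.savez(f"{n}1.npz",K=p["K"],T=p["world_from_camera"])
```

```text
t 3.25 jig [ -80.2 -155.2] z 184.3 fj [ 0.5 -1.3  0.6] gap 0.0 xang -0.01 tilt [ 0.001 -0.001 -1.   ]
```

View pics/wrist1.png

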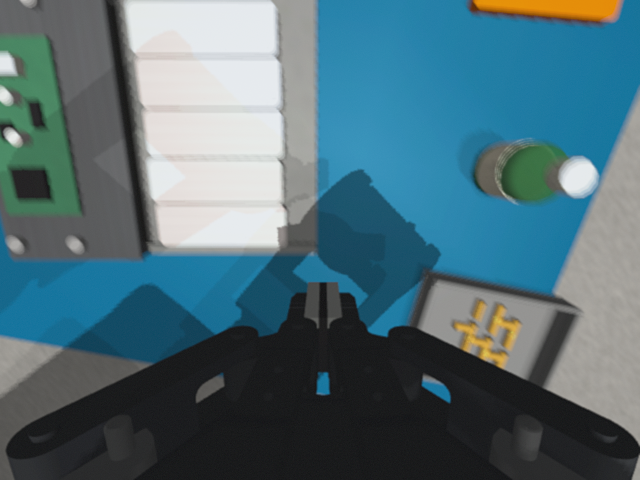

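View pics/side1.png

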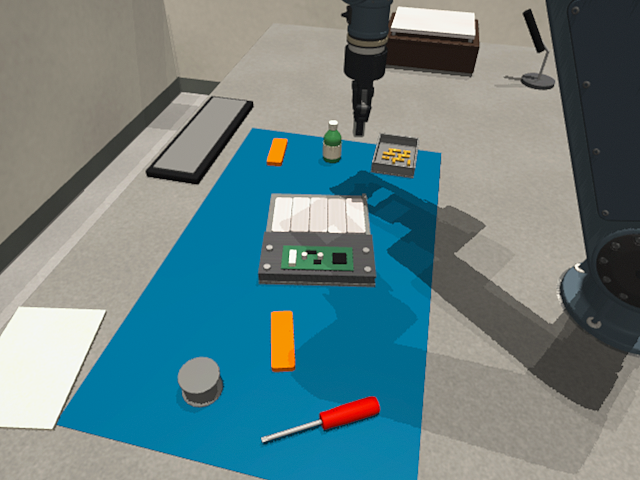

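```bash
python3 - <<'E'
from h import *
z=np.load("wrist1.npz")
for n,px,h in [("base -y,-x corner",(316,252),8),("base edge top",(318,5),8),("p1 rear fence",(286,246),20),("p1/2 gap rear",(286,204),20),("p2/3",(284,157),20),("p3/4",(284,108),20),("p4/5",(281,55),20),("p1 front fence",(155,247),20),("cover -x,0",(143,258),28),("p4/5 front",(137,56),20)]:
    print(n,np.round(jig(ray(px,z["K"],z["T"],h/1e3)),1))
E
python3 - <<'E'
import cv2
a=cv2.imread("pics/wrist1.png")[0:340,100:370];cv2.imwrite("pics/w1c.png",cv2.resize(a,None,fx=1.75*1,fy=1.75,interpolation=cv2.INTER_CUBIC))
E
```

```text
base -y,-x corner [-102.2 -149.7]
base edge top [  94.8 -152.3]
p1 rear fence [ -93.1 -123.7]
p1/2 gap rear [ -56.1 -124.8]
p2/3 [ -17.6 -124.2]
p3/4 [  19.8 -125.4]
p4/5 [  57.4 -124.2]
p1 front fence [-94.   -8.7]
cover -x,0 [-101.6   -1.3]
p4/5 front [ 56.6 -14.9]
```

View pics/w1c.png

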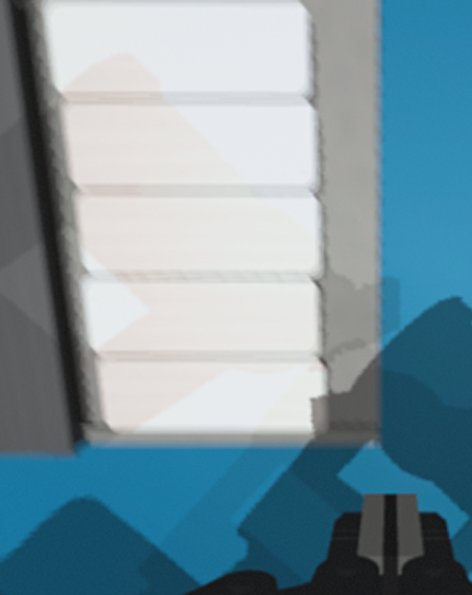

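Emit:
play_rows(steps=[[[0.005,-0.004,0.02,0,0,0],[0,0,0.035,0,0,0],[0,0,0.035,0,0,0],[0,0,0.03,0,0,0],[0,0,0.016,0,0,0],[0,0,0.004,0,0,0],[0,0,0,0,0,0]]])

```text
t: 4.22
tcp_pos: [0.5137, -0.1904, 0.0448]
tool_rot: [0.994, 0.106, 0.0, 0.0]
force: [0.8, 0.5, -0.3]
finger_gap: 0.004
```

Run:
```python
from h import *
from station import manip
st(manip)
```

```text
t 4.22 jig [ -76.5 -152.7] z 44.8 fj [ 0.9  0.4 -0.3] gap 0.0 xang -0.01 tilt [ 0.001 -0.001 -1.   ]
```

Emit:
play_rows(steps=[[[0.001,0,0.008,0,0,0],[0,-0.006,0,0,0,0],[0,-0.006,0,0,0,0],[0,-0.006,0,0,0,0],[0,-0.006,0,0,0,0],[0,0,0,0,0,0]]])

```text
t: 4.97
tcp_pos: [0.5091, -0.1656, 0.0364]
tool_rot: [0.994, 0.106, -0.0, -0.0]
force: [0.6, 0.3, -0.1]
finger_gap: 0.001
```

Run:
```python
from h import *
from station import manip
import cv2
st(manip)
for n in ["wrist"]:
    p=manip.snapshot(n);cv2.imwrite(f"pics/{n}2.png",p["img"][:,:,::-1])
st(manip)
```

```text
t 4.97 jig [ -75.8 -127.5] z 36.4 fj [ 0.6  0.2 -0.1] gap 0.0 xang 0.03 tilt [-0.  0. -1.]
t 5.03 jig [ -75.8 -127.8] z 36.4 fj [ 0.   0.7 -0.1] gap 0.0 xang 0.02 tilt [-0.  0. -1.]
```

View pics/wrist2.png

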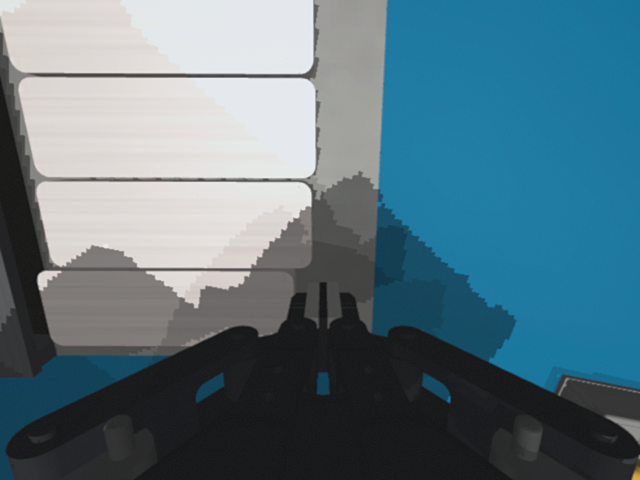

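Emit:
play_rows(steps=[[[0,-0.008,0,0,0,0],[0,-0.008,0,0,0,0],[0,-0.008,0,0,0,0],[0,-0.008,0,0,0,0],[0,-0.008,0,0,0,0],[0,-0.008,0,0,0,0],[0,-0.008,0,0,0,0],[0,-0.008,0,0,0,0],[0,-0.008,0,0,0,0],[0,-0.008,0,0,0,0]]])

```text
t: 6.28
tcp_pos: [0.4923, -0.0877, 0.0363]
tool_rot: [0.994, 0.106, 0.0, 0.0]
force: [-0.1, -1.0, 0.3]
finger_gap: -0.004
```

Run:
```python
from h import *
from station import manip
st(manip)
```

```text
t 6.28 jig [-75.7 -47.7] z 36.3 fj [-0.3 -1.   0.3] gap -0.0 xang -0.0 tilt [ 0. -0. -1.]
```

Emit:
play_rows(steps=[[[0,-0.005,0,0,0,0],[0,-0.005,0,0,0,0],[0,-0.005,0,0,0,0],[0,-0.003,0,0,0,0],[0,-0.003,0,0,0,0]]])

```text
t: 6.9
tcp_pos: [0.488, -0.0675, 0.0363]
tool_rot: [0.994, 0.106, 0.0, 0.0]
force: [1.4, -0.4, 1.3]
finger_gap: 0.001
```

Emit:
play_rows(steps=[[[0,-0.002,0,0,0,0],[0,-0.002,0,0,0,0]]])

```text
t: 7.15
tcp_pos: [0.4871, -0.0636, 0.0363]
tool_rot: [0.994, 0.106, 0.0, 0.0]
force: [0.5, -1.9, 1.7]
finger_gap: 0.0
```

Run:
```python
from h import *
from station import manip
st(manip)
```

```text
t 7.15 jig [-75.7 -23.2] z 36.3 fj [ 0.1 -2.   1.7] gap 0.0 xang -0.01 tilt [ 0. -0. -1.]
```

Close to home; I'll go on in 1.5 mm steps until the force rises.

Emit:
play_rows(steps=[[[0,-0.0015,0,0,0,0],[0,-0.001,0,0,0,0]]])

```text
t: 7.4
tcp_pos: [0.4866, -0.0612, 0.0363]
tool_rot: [0.994, 0.106, 0.0, 0.0]
force: [0.2, -1.1, 0.1]
finger_gap: 0.001
```

Emit:
play_rows(steps=[[[0,-0.001,0,0,0,0],[0,0,0,0,0,0]]])

```text
t: 7.65
tcp_pos: [0.4868, -0.0608, 0.0364]
tool_rot: [0.994, 0.106, 0.0, 0.0]
force: [0.1, -5.1, 1.9]
finger_gap: 0.002
```

Emit:
play_rows(steps=[[[0,-0.001,0,0,0,0],[0,0,0,0,0,0]]])

```text
t: 7.9
tcp_pos: [0.4876, -0.0605, 0.0364]
tool_rot: [0.994, 0.106, 0.001, 0.001]
force: [0.8, -6.5, -0.3]
finger_gap: -0.003
```

Run:
```python
from h import *
from station import manip
st(manip)
```

```text
t 7.9 jig [-74.7 -20.2] z 36.4 fj [-0.6 -6.5 -0.3] gap -0.0 xang 0.01 tilt [ 0.003 -0.002 -1.   ]
```

Emit:
play_rows(steps=[[[0,-0.0015,0,0,0,0],[0,0,0,0,0,0]]])

```text
t: 8.15
tcp_pos: [0.4886, -0.0601, 0.0367]
tool_rot: [0.994, 0.106, 0.003, 0.002]
force: [1.7, -10.6, 0.6]
finger_gap: -0.003
```

Run:
```python
from h import *
from station import manip
import cv2
st(manip)
for n in ["wrist","side"]:
    p=manip.snapshot(n);cv2.imwrite(f"pics/{n}3.png",p["img"][:,:,::-1]);np.savez(f"{n}3.npz",K=p["K"],T=p["world_from_camera"])
a=cv2.imread("pics/side3.png")[170:300,240:400];cv2.imwrite("pics/side3c.png",cv2.resize(a,None,fx=4.5,fy=4.5,interpolation=cv2.INTER_CUBIC))
```

```text
t 8.15 jig [-73.6 -20. ] z 36.7 fj [ -0.6 -10.8   0.6] gap -0.0 xang 0.04 tilt [ 0.006 -0.004 -1.   ]
```

View pics/wrist3.png

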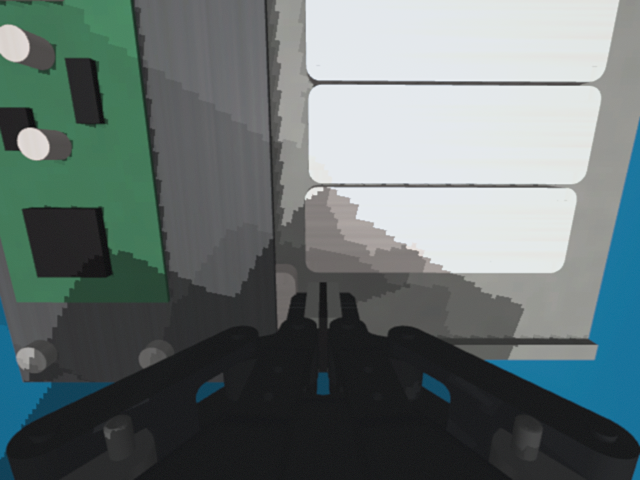

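View pics/side3c.png

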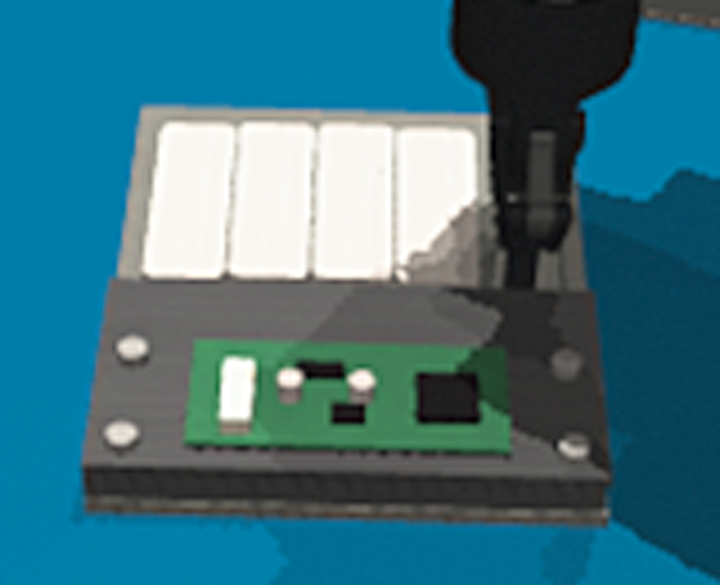

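Emit:
play_rows(steps=[[[0,0.006,-0.012,0,0,0],[0,0.02,-0.016,0,0,0],[0.0127,0.032,0,0,0,0],[0.0127,0.032,0,0,0,0],[0.0126,0.032,0,0,0,0],[0,0.01,0,0,0,0],[0,0,0.014,0,0,0],[0,0,0.014,0,0,0],[0,0,0,0,0,0]]])

```text
t: 9.38
tcp_pos: [0.5487, -0.1769, 0.0343]
tool_rot: [0.994, 0.107, -0.002, -0.002]
force: [-0.6, 0.6, 1.1]
finger_gap: 0.006
```

Run:
```python
from h import *
from station import manip
import cv2
st(manip)
for n in ["wrist","side"]:
    p=manip.snapshot(n);cv2.imwrite(f"pics/{n}4.png",p["img"][:,:,::-1]);np.savez(f"{n}4.npz",K=p["K"],T=p["world_from_camera"])
a=cv2.imread("pics/side4.png")[170:300,240:400];cv2.imwrite("pics/side4c.png",cv2.resize(a,None,fx=4.5,fy=4.5,interpolation=cv2.INTER_CUBIC))
```

```text
t 9.38 jig [ -39.5 -146.8] z 34.3 fj [-0.4  0.7  1.1] gap 0.01 xang 0.04 tilt [-0.005  0.003 -1.   ]
```

View pics/wrist4.png

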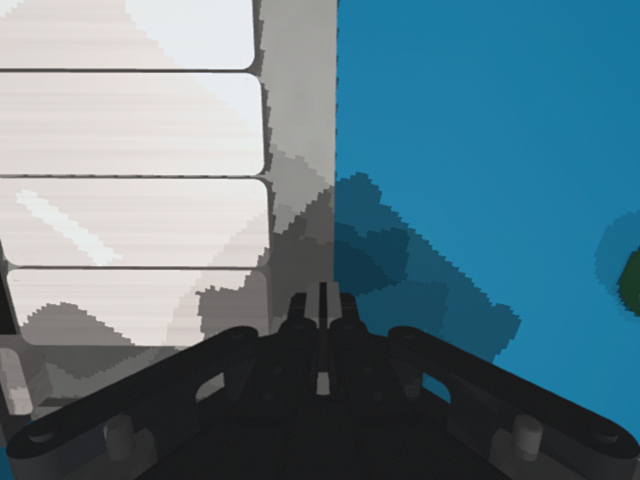

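View pics/side4c.png

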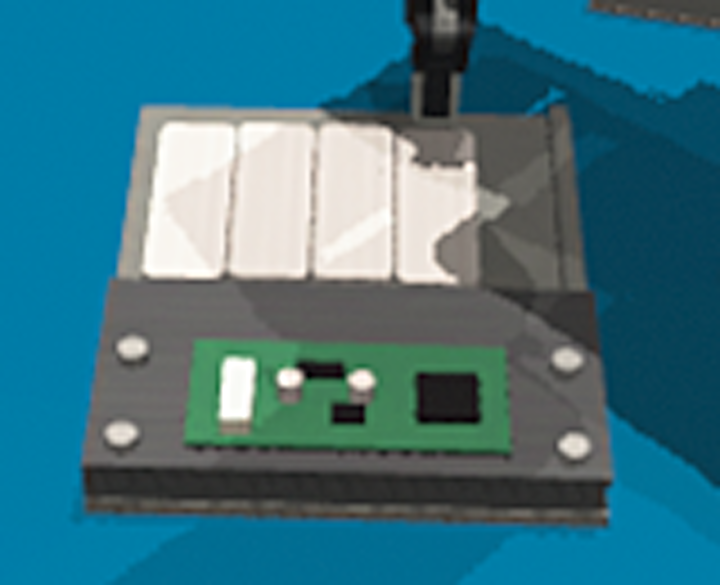

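Emit:
play_rows(steps=[[[0.001,-0.002,-0.0025,0,0,0],[0.001,-0.006,0,0,0,0],[0,-0.008,0,0,0,0],[0,-0.008,0,0,0,0],[0,-0.008,0,0,0,0],[0,-0.008,0,0,0,0],[0,-0.008,0,0,0,0],[0,-0.008,0,0,0,0],[0,-0.008,0,0,0,0],[0,-0.008,0,0,0,0]]])

```text
t: 10.72
tcp_pos: [0.5374, -0.1075, 0.0388]
tool_rot: [0.994, 0.106, -0.0, -0.0]
force: [1.1, -1.9, 1.4]
finger_gap: -0.0
```

Run:
```python
from h import *
from station import manip
import cv2
st(manip)
for n in ["wrist"]:
    p=manip.snapshot(n);cv2.imwrite(f"pics/{n}5.png",p["img"][:,:,::-1]);np.savez(f"{n}5.npz",K=p["K"],T=p["world_from_camera"])
```

```text
t 10.72 jig [-35.8 -76.7] z 38.8 fj [ 0.6 -2.   1.4] gap -0.0 xang -0.01 tilt [-0.  0. -1.]
```

View pics/wrist5.png

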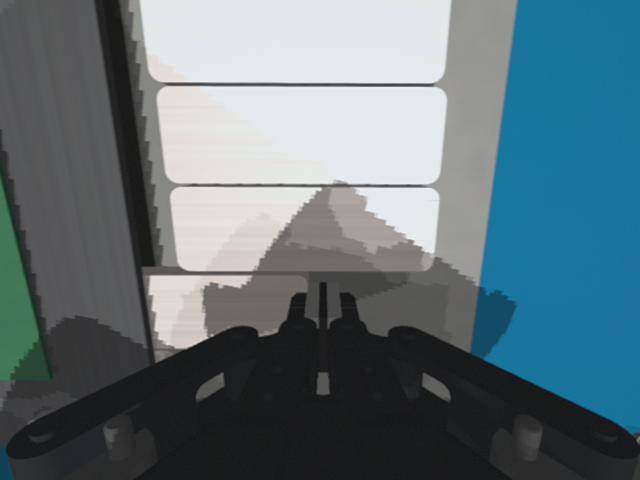

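Emit:
play_rows(steps=[[[-0.0015,-0.004,0.002,0,0,0],[0,-0.006,0,0,0,0],[0,-0.006,0,0,0,0]]])

```text
t: 11.15
tcp_pos: [0.5357, -0.095, 0.0385]
tool_rot: [0.994, 0.106, 0.003, 0.003]
force: [0.6, -6.4, 9.3]
finger_gap: -0.002
```

Emit:
play_rows(steps=[[[0,-0.006,0,0,0,0],[0,-0.006,0,0,0,0]]])

```text
t: 11.4
tcp_pos: [0.5334, -0.0832, 0.0385]
tool_rot: [0.994, 0.106, 0.004, 0.003]
force: [1.9, -7.1, 9.7]
finger_gap: -0.001
```

Emit:
play_rows(steps=[[[0,-0.006,0,0,0,0],[0,-0.006,0,0,0,0]]])

```text
t: 11.65
tcp_pos: [0.5309, -0.0714, 0.0385]
tool_rot: [0.994, 0.106, 0.004, 0.002]
force: [1.2, -7.0, 10.2]
finger_gap: 0.002
```

Run:
```python
from h import *
from station import manip
st(manip)
```

```text
t 11.65 jig [-34.6 -40. ] z 38.5 fj [-0.3 -7.1 10.2] gap 0.0 xang 0.02 tilt [ 0.008 -0.004 -1.   ]
```

Run:
```python
from h import *
from station import manip
import cv2
for n in ["wrist","side","scene"]:
    p=manip.snapshot(n);cv2.imwrite(f"pics/{n}6.png",p["img"][:,:,::-1]);np.savez(f"{n}6.npz",K=p["K"],T=p["world_from_camera"])
a=cv2.imread("pics/side6.png")[170:300,240:400];a=cv2.resize(a,(480,390),interpolation=cv2.INTER_CUBIC)
b=cv2.imread("pics/scene6.png")[180:310,215:375][:, :];b=cv2.resize(b,(480,390),interpolation=cv2.INTER_CUBIC)
cv2.imwrite("pics/both6.png",cv2.resize(np.hstack([a,b]),(800,325)))
cv2.imwrite("pics/sc6.png",cv2.resize(b,(800,600)))
```

```text
(no output)
```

View pics/wrist6.png

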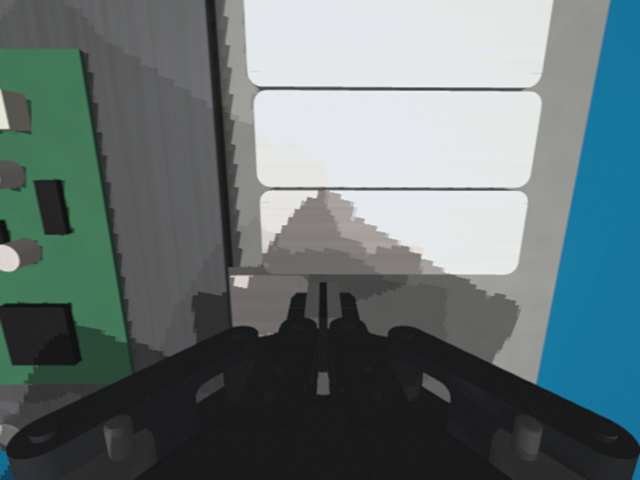

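View pics/both6.png

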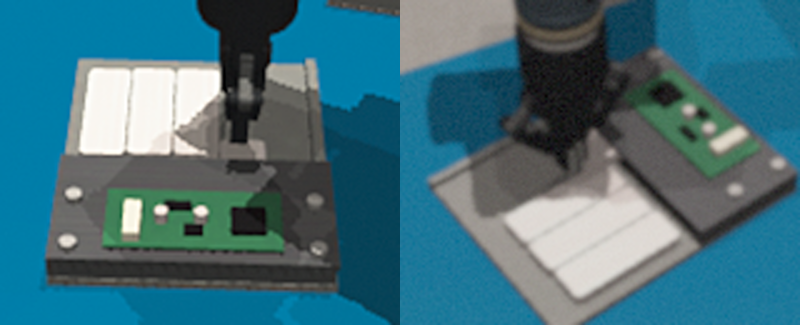

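Vertical force of 10 N with z held at 38.5: the finger has a step that rests on the plate top, so the drag reading is confounded. I'll back off, go lower and push again with the lower face.

Emit:
play_rows(steps=[[[0,0.002,-0.003,0,0,0],[-0.002,0.008,0,0,0,0],[0,0.004,0,0,0,0],[0,0,0,0,0,0]]])

```text
t: 12.3
tcp_pos: [0.5284, -0.0836, 0.0394]
tool_rot: [0.994, 0.106, -0.0, -0.0]
force: [-0.4, -0.1, -0.1]
finger_gap: -0.001
```

Run:
```python
from h import *
from station import manip
st(manip)
```

```text
t 12.3 jig [-39.7 -51.4] z 39.4 fj [-0.4 -0.  -0.1] gap -0.0 xang -0.05 tilt [-0.001  0.    -1.   ]
```

Emit:
play_rows(steps=[[[0.002,0,0.004,0,0,0],[0,-0.003,0,0,0,0],[0,-0.005,0,0,0,0],[0,-0.005,0,0,0,0]]])

```text
t: 12.8
tcp_pos: [0.5279, -0.0698, 0.0358]
tool_rot: [0.994, 0.106, 0.0, 0.0]
force: [0.4, -0.4, -0.9]
finger_gap: -0.002
```

Emit:
play_rows(steps=[[[0,-0.005,0,0,0,0]]])

```text
t: 12.92
tcp_pos: [0.5268, -0.0649, 0.0359]
tool_rot: [0.994, 0.106, 0.0, 0.0]
force: [0.4, 0.2, -0.1]
finger_gap: -0.001
```

Emit:
play_rows(steps=[[[0,-0.005,0,0,0,0]]])

```text
t: 13.05
tcp_pos: [0.5258, -0.0601, 0.0359]
tool_rot: [0.994, 0.106, 0.0, 0.0]
force: [-0.4, -0.4, 0.1]
finger_gap: -0.003
```

Run:
```python
from h import *
from station import manip
st(manip)
```

```text
t 13.05 jig [-37.2 -27.8] z 35.9 fj [-0.5 -0.3  0.1] gap -0.0 xang 0.01 tilt [ 0. -0. -1.]
```

Emit:
play_rows(steps=[[[0,-0.003,0,0,0,0],[0,-0.002,0,0,0,0],[0,-0.002,0,0,0,0]]])

```text
t: 13.42
tcp_pos: [0.5244, -0.0536, 0.0359]
tool_rot: [0.994, 0.106, 0.0, 0.0]
force: [0.2, -0.9, -0.3]
finger_gap: -0.001
```

Emit:
play_rows(steps=[[[0,-0.0015,0,0,0,0],[0,-0.0015,0,0,0,0]]])

```text
t: 13.68
tcp_pos: [0.5255, -0.0525, 0.0361]
tool_rot: [0.994, 0.107, 0.002, 0.002]
force: [0.5, -9.4, 0.4]
finger_gap: 0.006
```

Emit:
play_rows(steps=[[[0,-0.0015,0,0,0,0],[0,-0.0015,0,0,0,0]]])

```text
t: 13.92
tcp_pos: [0.5272, -0.0518, 0.0367]
tool_rot: [0.994, 0.107, 0.004, 0.004]
force: [2.9, -17.0, 0.5]
finger_gap: -0.004
```

Run:
```python
from h import *
from station import manip
st(manip)
```

```text
t 13.93 jig [-34.1 -20. ] z 36.7 fj [ -0.8 -17.2   0.5] gap -0.0 xang 0.12 tilt [ 0.009 -0.006 -1.   ]
```

Emit:
play_rows(steps=[[[0,0.006,-0.012,0,0,0],[0,0.02,-0.016,0,0,0],[0.0127,0.032,0,0,0,0],[0.0127,0.032,0,0,0,0],[0.012,0.032,0,0,0,0],[0,0.01,0,0,0,0],[0,0,0.014,0,0,0],[0,0,0.013,0,0,0],[0,0,0,0,0,0],[0,0,0,0,0,0]]])

```text
t: 15.18
tcp_pos: [0.587, -0.168, 0.0364]
tool_rot: [0.994, 0.106, -0.0, -0.0]
force: [0.8, -0.5, -0.3]
finger_gap: -0.003
```

Run:
```python
from h import *
from station import manip
import cv2
st(manip)
for n in ["wrist","side"]:
    p=manip.snapshot(n);cv2.imwrite(f"pics/{n}7.png",p["img"][:,:,::-1]);np.savez(f"{n}7.npz",K=p["K"],T=p["world_from_camera"])
a=cv2.imread("pics/side7.png")[170:300,240:400];cv2.imwrite("pics/side7c.png",cv2.resize(a,None,fx=4.5,fy=4.5,interpolation=cv2.INTER_CUBIC))
```

```text
t 15.18 jig [-1.000e-01 -1.463e+02] z 36.4 fj [ 0.7 -0.7 -0.3] gap -0.0 xang 0.04 tilt [-0.001  0.001 -1.   ]
```

View pics/wrist7.png

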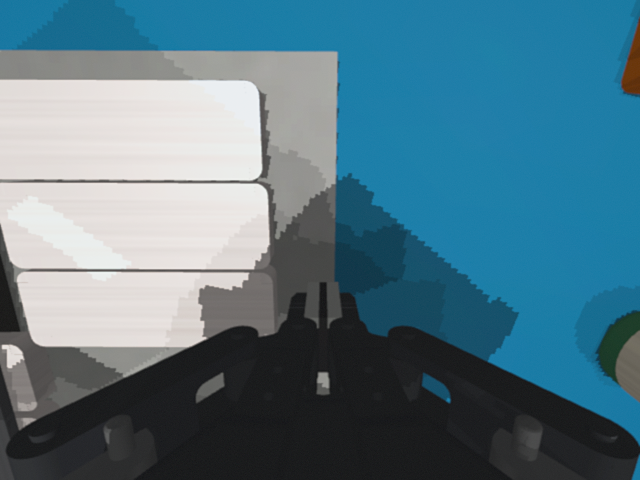

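View pics/side7c.png

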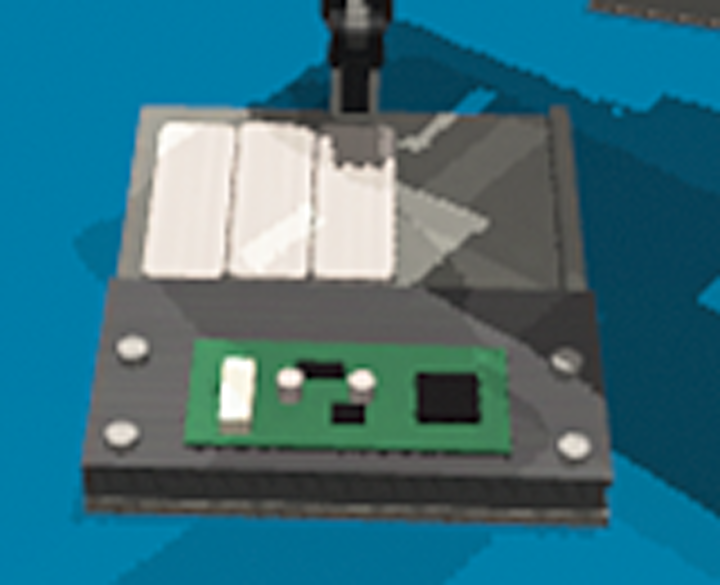

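Emit:
play_rows(steps=[[[0,-0.002,0.001,0,0,0],[0,-0.006,0,0,0,0],[0,-0.006,0,0,0,0],[0,-0.008,0,0,0,0],[0,-0.008,0,0,0,0],[0,-0.008,0,0,0,0],[0,-0.008,0,0,0,0],[0,-0.008,0,0,0,0],[0,-0.008,0,0,0,0],[0,-0.006,0,0,0,0]]])

```text
t: 16.52
tcp_pos: [0.5731, -0.1019, 0.0359]
tool_rot: [0.994, 0.106, 0.0, 0.0]
force: [0.5, -1.7, 0.3]
finger_gap: -0.001
```

Emit:
play_rows(steps=[[[0,-0.005,0,0,0,0]]])

```text
t: 16.65
tcp_pos: [0.5721, -0.0972, 0.0359]
tool_rot: [0.994, 0.106, 0.0, 0.0]
force: [0.7, -1.8, 0.8]
finger_gap: 0.002
```

Emit:
play_rows(steps=[[[0,-0.005,0,0,0,0]]])

```text
t: 16.77
tcp_pos: [0.5711, -0.0925, 0.0359]
tool_rot: [0.994, 0.106, 0.0, 0.0]
force: [0.9, -2.2, 0.5]
finger_gap: -0.002
```

Emit:
play_rows(steps=[[[0,-0.005,0,0,0,0]]])

```text
t: 16.9
tcp_pos: [0.57, -0.0876, 0.0359]
tool_rot: [0.994, 0.106, 0.0, 0.0]
force: [0.8, -1.7, 0.6]
finger_gap: 0.001
```

Run:
```python
from h import *
from station import manip
st(manip)
```

```text
t 16.9 jig [  0.2 -64.1] z 35.9 fj [ 0.4 -1.9  0.6] gap 0.0 xang -0.01 tilt [ 0. -0. -1.]
```

Emit:
play_rows(steps=[[[0,-0.005,0,0,0,0]]])

```text
t: 17.02
tcp_pos: [0.569, -0.0827, 0.0359]
tool_rot: [0.994, 0.106, 0.0, 0.0]
force: [0.2, -1.2, 0.6]
finger_gap: 0.001
```

Emit:
play_rows(steps=[[[0,-0.005,0,0,0,0]]])

```text
t: 17.15
tcp_pos: [0.5679, -0.0778, 0.0359]
tool_rot: [0.994, 0.106, 0.0, 0.0]
force: [1.4, -1.7, 1.4]
finger_gap: -0.001
```

Emit:
play_rows(steps=[[[0,-0.005,0,0,0,0]]])

```text
t: 17.27
tcp_pos: [0.5669, -0.0728, 0.0359]
tool_rot: [0.994, 0.106, 0.0, 0.0]
force: [1.7, -2.6, 0.9]
finger_gap: -0.002
```

Emit:
play_rows(steps=[[[0,-0.005,0,0,0,0]]])

```text
t: 17.4
tcp_pos: [0.5658, -0.0679, 0.0358]
tool_rot: [0.994, 0.106, 0.0, 0.0]
force: [0.6, -2.4, 1.3]
finger_gap: -0.0
```

Emit:
play_rows(steps=[[[0,-0.005,0,0,0,0]]])

```text
t: 17.52
tcp_pos: [0.5647, -0.063, 0.0359]
tool_rot: [0.994, 0.106, 0.0, 0.0]
force: [0.3, -1.7, 0.9]
finger_gap: 0.002
```

Emit:
play_rows(steps=[[[0,-0.005,0,0,0,0]]])

```text
t: 17.65
tcp_pos: [0.5637, -0.0581, 0.0358]
tool_rot: [0.994, 0.106, 0.0, 0.0]
force: [1.5, -2.1, 1.0]
finger_gap: 0.004
```

Run:
```python
from h import *
from station import manip
st(manip)
```

```text
t 17.65 jig [  0.2 -33.9] z 35.8 fj [ 1.  -2.4  1. ] gap 0.0 xang -0.0 tilt [ 0. -0. -1.]
```

Emit:
play_rows(steps=[[[0,-0.004,0,0,0,0],[0,-0.003,0,0,0,0],[0,-0.002,0,0,0,0]]])

```text
t: 18.02
tcp_pos: [0.5617, -0.0495, 0.0358]
tool_rot: [0.994, 0.106, 0.0, 0.0]
force: [0.8, -1.5, 1.2]
finger_gap: 0.001
```

Emit:
play_rows(steps=[[[0,-0.002,0,0,0,0],[0,-0.0015,0,0,0,0]]])

```text
t: 18.27
tcp_pos: [0.561, -0.0462, 0.0358]
tool_rot: [0.994, 0.106, 0.0, 0.0]
force: [1.1, -1.8, 0.2]
finger_gap: -0.002
```

Emit:
play_rows(steps=[[[0,-0.0015,0,0,0,0],[0,-0.0015,0,0,0,0]]])

```text
t: 18.52
tcp_pos: [0.5617, -0.0447, 0.036]
tool_rot: [0.994, 0.107, 0.001, 0.001]
force: [2.5, -7.9, -0.4]
finger_gap: 0.001
```

Run:
```python
from h import *
from station import manip
st(manip)
```

```text
t 18.52 jig [  1.2 -20.4] z 36.0 fj [ 0.8 -8.2 -0.4] gap 0.0 xang 0.06 tilt [ 0.003 -0.003 -1.   ]
```

Emit:
play_rows(steps=[[[0,-0.0015,0,0,0,0],[0,-0.0015,0,0,0,0]]])

```text
t: 18.77
tcp_pos: [0.5628, -0.044, 0.0364]
tool_rot: [0.994, 0.107, 0.003, 0.003]
force: [2.7, -16.3, -0.4]
finger_gap: -0.002
```

Run:
```python
from h import *
from station import manip
st(manip)
```

```text
t 18.77 jig [  2.3 -19.9] z 36.4 fj [ -0.8 -16.5  -0.4] gap -0.0 xang 0.13 tilt [ 0.007 -0.006 -1.   ]
```

Emit:
play_rows(steps=[[[0,0.006,-0.012,0,0,0],[0,0.02,-0.016,0,0,0],[0.0125,0.032,0,0,0,0],[0.0125,0.032,0,0,0,0],[0.0125,0.032,0,0,0,0],[0,0.01,0,0,0,0],[0,0,0.014,0,0,0],[0,0,0.013,0,0,0],[0,0,0,0,0,0],[0,0,0,0,0,0]]])

```text
t: 20.02
tcp_pos: [0.6238, -0.1606, 0.0365]
tool_rot: [0.994, 0.106, -0.0, -0.0]
force: [-0.2, 0.2, -0.8]
finger_gap: 0.001
```

Run:
```python
from h import *
from station import manip
import cv2
st(manip)
for n in ["wrist","side"]:
    p=manip.snapshot(n);cv2.imwrite(f"pics/{n}8.png",p["img"][:,:,::-1]);np.savez(f"{n}8.npz",K=p["K"],T=p["world_from_camera"])
a=cv2.imread("pics/side8.png")[170:300,240:400];cv2.imwrite("pics/side8c.png",cv2.resize(a,None,fx=4.5,fy=4.5,interpolation=cv2.INTER_CUBIC))
```

```text
t 20.02 jig [  37.4 -146.8] z 36.5 fj [-0.1  0.2 -0.8] gap 0.0 xang 0.04 tilt [-0.001  0.001 -1.   ]
```

View pics/wrist8.png

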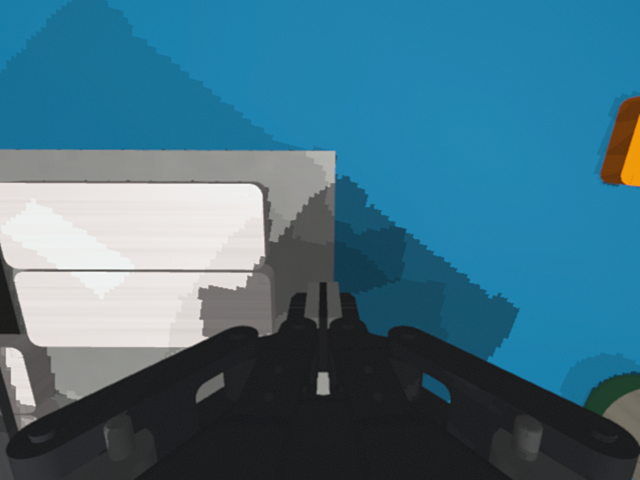

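View pics/side8c.png

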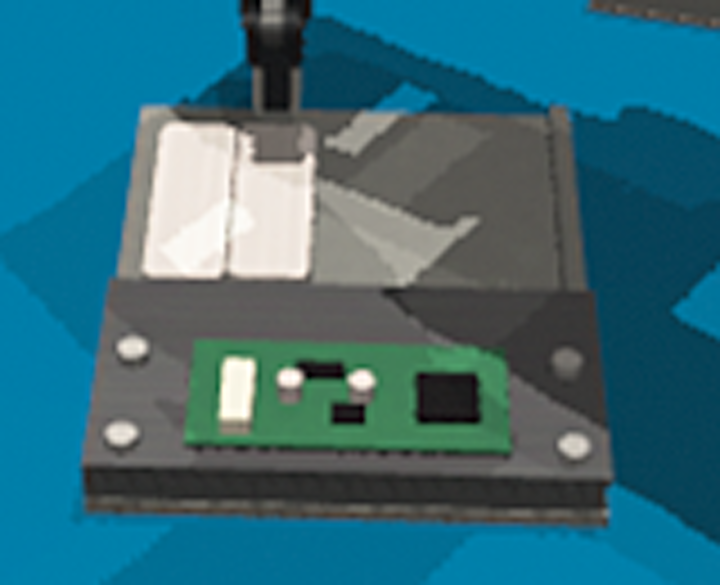

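Three plates are in and free, plates 4 and 5 remain undisturbed. On to plate 4.

Emit:
play_rows(steps=[[[0,-0.002,0.001,0,0,0],[0,-0.006,0,0,0,0],[0,-0.006,0,0,0,0],[0,-0.008,0,0,0,0],[0,-0.008,0,0,0,0],[0,-0.008,0,0,0,0],[0,-0.008,0,0,0,0],[0,-0.008,0,0,0,0],[0,-0.008,0,0,0,0]]])

```text
t: 21.25
tcp_pos: [0.6111, -0.1004, 0.0359]
tool_rot: [0.994, 0.106, 0.0, 0.0]
force: [0.3, -2.1, 1.2]
finger_gap: 0.004
```

Emit:
play_rows(steps=[[[0,-0.004,0,0,0,0]]])

```text
t: 21.38
tcp_pos: [0.6102, -0.0964, 0.0359]
tool_rot: [0.994, 0.106, 0.0, 0.0]
force: [0.3, -1.9, 0.9]
finger_gap: 0.0
```

Emit:
play_rows(steps=[[[0,-0.004,0,0,0,0]]])

```text
t: 21.5
tcp_pos: [0.6095, -0.0929, 0.0359]
tool_rot: [0.994, 0.106, 0.0, 0.0]
force: [0.1, -1.6, 0.6]
finger_gap: 0.004
```

Emit:
play_rows(steps=[[[0,-0.004,0,0,0,0]]])

```text
t: 21.62
tcp_pos: [0.6087, -0.0891, 0.0359]
tool_rot: [0.994, 0.106, 0.0, 0.0]
force: [-0.2, -1.3, 1.6]
finger_gap: 0.002
```

Emit:
play_rows(steps=[[[0,-0.004,0,0,0,0]]])

```text
t: 21.75
tcp_pos: [0.608, -0.0854, 0.0359]
tool_rot: [0.994, 0.106, 0.0, 0.0]
force: [-0.1, -4.0, 0.1]
finger_gap: -0.001
```

Run:
```python
from h import *
from station import manip
st(manip)
```

```text
t 21.75 jig [ 37.8 -69.9] z 35.9 fj [-1.  -3.9  0.1] gap -0.0 xang 0.01 tilt [ 0.001 -0.001 -1.   ]
```

Emit:
play_rows(steps=[[[0,-0.004,0,0,0,0]]])

```text
t: 21.88
tcp_pos: [0.6081, -0.0829, 0.0361]
tool_rot: [0.994, 0.107, 0.001, 0.002]
force: [0.8, -8.9, 0.0]
finger_gap: -0.002
```

Emit:
play_rows(steps=[[[0,-0.004,0,0,0,0]]])

```text
t: 22.0
tcp_pos: [0.6082, -0.0802, 0.0364]
tool_rot: [0.994, 0.107, 0.002, 0.003]
force: [1.0, -12.4, 0.9]
finger_gap: -0.001
```

Emit:
play_rows(steps=[[[0,-0.004,0,0,0,0]]])

```text
t: 22.12
tcp_pos: [0.6081, -0.0771, 0.0366]
tool_rot: [0.994, 0.107, 0.003, 0.003]
force: [2.4, -13.1, 0.9]
finger_gap: 0.001
```

Emit:
play_rows(steps=[[[0,-0.004,0,0,0,0]]])

```text
t: 22.25
tcp_pos: [0.6085, -0.0747, 0.037]
tool_rot: [0.994, 0.107, 0.004, 0.005]
force: [3.0, -19.0, 0.6]
finger_gap: -0.001
```

Run:
```python
from h import *
from station import manip
st(manip)
```

```text
t 22.25 jig [ 40.6 -59.6] z 37.0 fj [ -1.1 -19.2   0.6] gap -0.0 xang 0.16 tilt [ 0.01  -0.009 -1.   ]
```

Emit:
play_rows(steps=[[[-0.001,-0.003,0.0005,0,0,0]]])

```text
t: 22.38
tcp_pos: [0.6087, -0.0735, 0.0371]
tool_rot: [0.994, 0.108, 0.006, 0.006]
force: [4.4, -19.8, 0.8]
finger_gap: 0.001
```

Emit:
play_rows(steps=[[[-0.001,-0.003,0.0005,0,0,0]]])

```text
t: 22.5
tcp_pos: [0.6072, -0.0705, 0.0367]
tool_rot: [0.994, 0.107, 0.007, 0.006]
force: [5.0, -12.8, 0.3]
finger_gap: 0.003
```

Emit:
play_rows(steps=[[[0,-0.003,0,0,0,0]]])

```text
t: 22.62
tcp_pos: [0.605, -0.066, 0.0362]
tool_rot: [0.994, 0.106, 0.005, 0.004]
force: [3.6, -13.2, -0.1]
finger_gap: -0.006
```

Run:
```python
from h import *
from station import manip
import cv2
st(manip)
for n in ["wrist"]:
    p=manip.snapshot(n);cv2.imwrite(f"pics/{n}9.png",p["img"][:,:,::-1])
```

```text
t 22.62 jig [ 38.9 -50.3] z 36.2 fj [  0.8 -13.7  -0.1] gap -0.01 xang 0.04 tilt [ 0.01  -0.007 -1.   ]
```

View pics/wrist9.png

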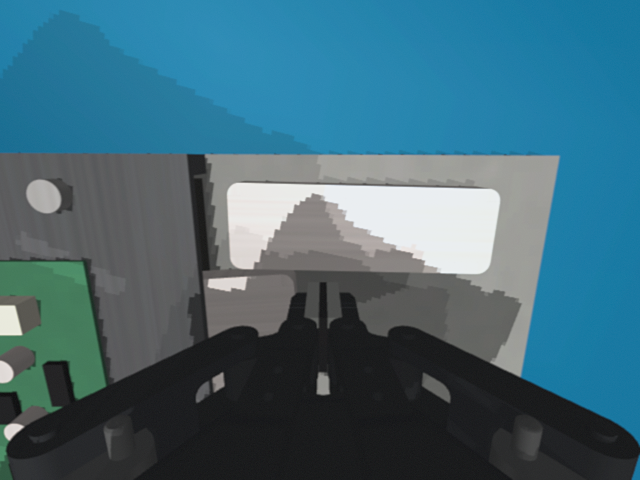

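Plate 4 drags steadily at about 13 N past 62 mm, so this is the snug plate. I'll take it home.

Emit:
play_rows(steps=[[[0,-0.004,0,0,0,0],[0,-0.004,0,0,0,0]]])

```text
t: 22.92
tcp_pos: [0.6025, -0.0577, 0.036]
tool_rot: [0.994, 0.107, 0.004, 0.004]
force: [1.6, -13.5, 0.9]
finger_gap: -0.001
```

Emit:
play_rows(steps=[[[0,-0.004,0,0,0,0],[0,-0.004,0,0,0,0]]])

```text
t: 23.18
tcp_pos: [0.6004, -0.0497, 0.0359]
tool_rot: [0.994, 0.107, 0.003, 0.004]
force: [1.5, -13.3, 1.8]
finger_gap: -0.003
```

Emit:
play_rows(steps=[[[0,-0.004,0,0,0,0]]])

```text
t: 23.3
tcp_pos: [0.5992, -0.0458, 0.0359]
tool_rot: [0.994, 0.107, 0.003, 0.004]
force: [0.4, -13.8, 1.6]
finger_gap: -0.001
```

Run:
```python
from h import *
from station import manip
st(manip)
```

```text
t 23.3 jig [ 37.6 -29.3] z 35.9 fj [ -2.5 -13.6   1.6] gap -0.0 xang 0.1 tilt [ 0.007 -0.006 -1.   ]
```

Emit:
play_rows(steps=[[[0,-0.003,0,0,0,0],[0,-0.002,0,0,0,0]]])

```text
t: 23.55
tcp_pos: [0.5976, -0.0407, 0.0359]
tool_rot: [0.994, 0.107, 0.002, 0.003]
force: [0.8, -13.9, 2.7]
finger_gap: -0.005
```

Emit:
play_rows(steps=[[[0,-0.002,0,0,0,0]]])

```text
t: 23.68
tcp_pos: [0.5971, -0.0388, 0.0359]
tool_rot: [0.994, 0.107, 0.002, 0.003]
force: [-0.3, -13.7, 3.2]
finger_gap: -0.003
```

Emit:
play_rows(steps=[[[0,-0.002,0,0,0,0]]])

```text
t: 23.8
tcp_pos: [0.5967, -0.0371, 0.0359]
tool_rot: [0.994, 0.107, 0.002, 0.004]
force: [-0.8, -18.6, 1.9]
finger_gap: -0.0
```

Emit:
play_rows(steps=[[[0,-0.0015,0,0,0,0]]])

```text
t: 23.92
tcp_pos: [0.5967, -0.0369, 0.0359]
tool_rot: [0.994, 0.108, 0.002, 0.005]
force: [-0.5, -21.3, 1.5]
finger_gap: -0.002
```

Run:
```python
from h import *
from station import manip
st(manip)
```

```text
t 23.93 jig [ 37.  -20.1] z 35.9 fj [ -5.  -20.8   1.5] gap -0.0 xang 0.21 tilt [ 0.006 -0.009 -1.   ]
```

Emit:
play_rows(steps=[[[0,-0.0015,0,0,0,0],[0,0,0,0,0,0]]])

```text
t: 24.18
tcp_pos: [0.5969, -0.0367, 0.0359]
tool_rot: [0.994, 0.108, 0.003, 0.005]
force: [0.3, -23.1, 1.0]
finger_gap: -0.004
```

Emit:
play_rows(steps=[[[0,0.01,-0.006,0,0,0],[0,0.02,-0.02,0,0,0],[0,0.03,-0.04,0,0,0],[0,0.04,-0.04,0,0,0],[0,0.04,-0.04,0,0,0],[0,0.04,-0.04,0,0,0],[0,0.02,-0.02,0,0,0],[0,0,0,0,0,0]]])

```text
t: 25.18
tcp_pos: [0.6367, -0.2265, 0.2424]
tool_rot: [0.994, 0.105, 0.002, 0.001]
force: [0.4, -0.3, -0.3]
finger_gap: 0.003
```

Run:
```python
from h import *
from station import manip
import cv2
st(manip)
for n in ["wrist","side","scene"]:
    p=manip.snapshot(n);cv2.imwrite(f"pics/{n}10.png",p["img"][:,:,::-1]);np.savez(f"{n}10.npz",K=p["K"],T=p["world_from_camera"])
a=cv2.imread("pics/side10.png")[170:300,240:400];cv2.imwrite("pics/side10c.png",cv2.resize(a,None,fx=4.5,fy=4.5,interpolation=cv2.INTER_CUBIC))
```

```text
t 25.18 jig [  36.  -213.9] z 242.4 fj [ 0.4 -0.4 -0.3] gap 0.0 xang -0.11 tilt [ 0.003 -0.001 -1.   ]
```

View pics/wrist10.png

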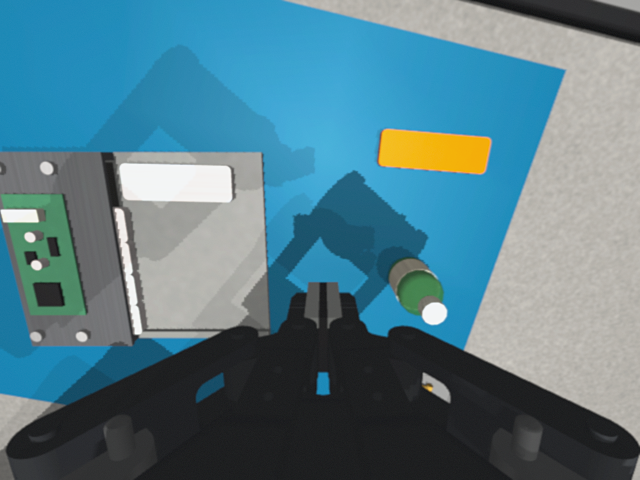

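View pics/side10c.png

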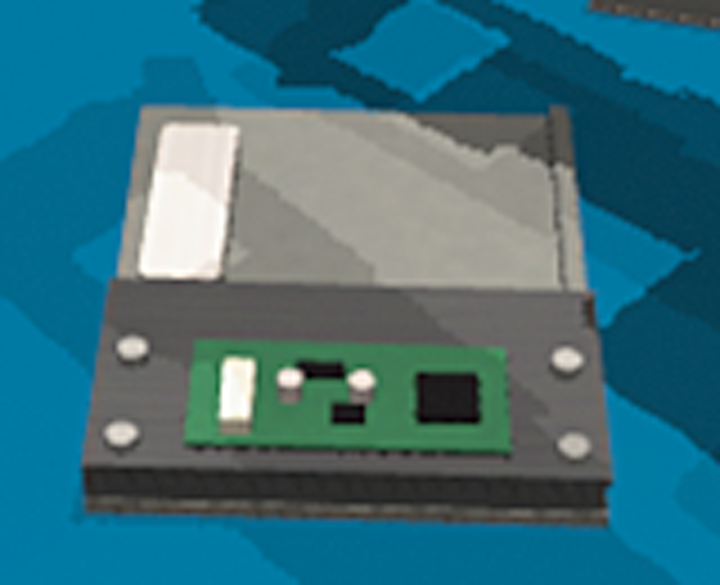

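View pics/scene10.png

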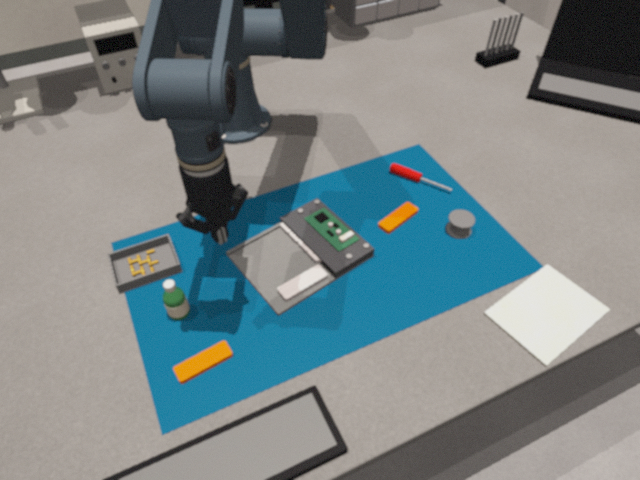

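Run:
```python
import cv2
from h import *
a=cv2.imread("pics/wrist10.png")[140:345,95:155];cv2.imwrite("pics/w10c.png",cv2.resize(a,None,fx=8,fy=2.9,interpolation=cv2.INTER_CUBIC))
g=cv2.imread("pics/wrist10.png",0).astype(float);z=np.load("wrist10.npz")
for r in range(206,336,9):
    row=g[r,118:160];d=np.diff(row);k=118+int(np.argmin(d[:30]));print(r,k,np.round(jig(ray((k+.5,r),z["K"],z["T"],.02)),1))
```

```text
206 130 [ 50.4 -18. ]
215 123 [41.1 -9.4]
224 125 [ 31.7 -10. ]
233 126 [22.1 -9.5]
242 125 [12.3 -7. ]
251 129 [ 2.5 -9.7]
260 130 [-7.6 -9.2]
269 132 [-17.7  -9.8]
278 133 [-28.1  -9.4]
287 134 [-38.5  -8.9]
296 136 [-49.2  -9.5]
305 135 [-60.   -6.9]
314 139 [-70.9  -9.7]
323 140 [-82.1  -9.2]
332 141 [-93.4  -8.7]
```

View pics/w10c.png

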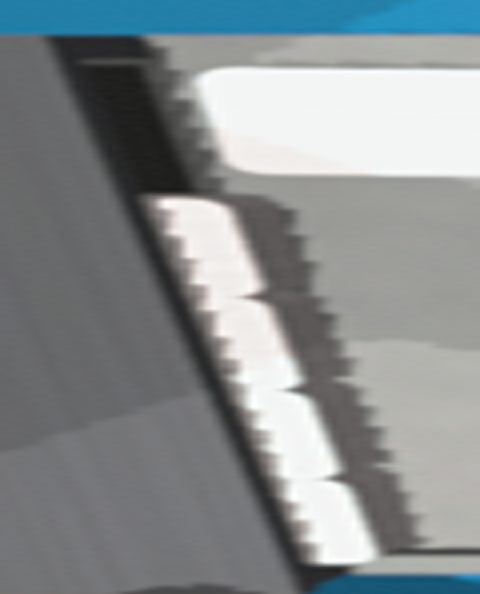

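All four plate ends line up at jig y of about -9, against the -8 expected, which is within calibration. Plate 5 is still on the deck, outside the mouth, and nothing else on the bench has moved.

```bash
python3 -c "
from station import manip
print(manip.sign_off(),manip.sense()['t'])"
```

```text
the job is handed in; nothing more can be done
the job is handed in; nothing more can be done
```

I pushed plates 1 to 4 in, in order, each until it stopped firmly against the back. All four stopped at the same tool position, within 0.2 mm. I handed the job in at about 25 s of the 72 s allowed.

- **Snug plate:** Plates 1 to 3 slid at roughly 1–2.5 N. Plate 4 peaked at about 20 N on the lead-in, then dragged steadily at about 13–14 N to the end. It was pressed home at about 23 N, so I stopped there.
- **Last checks:** In the last pictures the four plate ends line up at about jig y -9 mm. The expected value is -8, and the camera is only good to about 2 mm. Plate 5 lies on the deck outside the slot, and the bystanders and orange look-alikes look unmoved by eye.
- **Plate 2 slip:** Part-way through pushing plate 2, a step on the fingers rode onto its top. It read about 7 N of drag with about 10 N of downward load. I backed off, lowered the tool and pushed again; from about 90 mm inside the mouth to the back, plate 2 then read under 1 N. The drag between 62 and about 80 mm was therefore only felt with that extra load.

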